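Rack and press the freshly banded tubes

ROBOT

A 6-joint arm with a two-finger parallel gripper is mounted at the origin on the work surface. World frame = base frame: x ahead of the robot, y to its left, z up, the work surface at z = 0. Lengths are in m, angles in degrees, forces in N, time in s.
With the tool pointing down it reaches from about 0.375 to 0.9 m from the base axis. Payload 3.1 kg.
Tool frame: the origin (TCP) lies between the finger pads; the fingertips stand 11 mm ahead of it and the grasp point (between the pads) lies 8 mm behind it; z points along the fingers, y is the line along which they close (so a half turn about z gives the same grasp; the last joint's range is limited). The gripper opens to 87 mm and grips with 3 to 60 N. Pads are 19 mm wide; open, the fingers measure 117 mm over their backs; the gripper's body (75 mm by 190 mm) begins 51 mm behind the grasp point.
Start: joints at [-10.227, 30.224, 82.088, -0, 67.689, -10.227], TCP at [0.625, 0, 0.234] pointing down, gripper open.
Joint ranges: [-176.69, 176.69], [-43.24, 126.21], [12.49, 139.97], [-82, 262], [0, 151.66], [-163.58, 163.58]. Speed limits (degrees/s): [159.86, 159.86, 180, 180, 180, 180].

INTERFACE

Orientations are given as a 3x3 rotation matrix whose columns are the frame's x, y, z axes.
In Python, from rig import bot gives the robot as it stands.
- The arm moves only by the tool apply_moves, never from a script. Its argument "steps" is a list that holds one entry, the list of rows, each a list of 7 numbers: the shift along the tool's x, y, z in cm, then the turn, a rotation vector about the tool's x, y, z in degrees, then the gripper command: -1 is shut, 1 is fully open, values between are in proportion. In form: [[[dx, dy, dz, rx, ry, rz, jaw], ...]]. A call has 1 to 20 rows; each row is the pose to reach, as a shift and turn from the pose commanded when the call began, along the tool's axes at that moment; what a row does not reach only later rows make up. A row lasts 1/8 s, in which the tool goes at most 62.5 mm and 10.7 degrees, less where a joint would pass 70% of its speed; a pose out of reach is approached as far as the arm can. A call with a gripper value outside its range is refused whole. The fingers move at their own pace and stop on an object; the grip force is fixed at half the most. Time passes only in rows, so rows that repeat a pose let the fingers close. It gives the time, the measured TCP pose, the force, the opening and the grip force at its end, in the units of the state.
- bot.read_state(): the state, without advancing time (a new reading comes with each control period).
- bot.capture(name): name is "scene" or "side" or "wrist"; returns the picture (400x640x3 uint8, blue, green, red); there is no depth.
- bot.camera_model(name): a dict with "intrinsics" (3x3 intrinsics, pixels), "R" (3x3) and "t" (3): a world point X has camera coordinates R X + t. Camera axes: x right, y down, z forward; pixel columns grow to the right and rows downward; lengths in m; the calibration is good to about 2 mm. A picture is of the moment at which its call begins: read the wrist's pose just before it. camera_model takes no time and is no camera call; for the wrist camera it gives the pose at the moment of the call.
- bot.hand_in(): hands the job in; it is judged then, once.
The state is a dict: "time_s": time; "joint_positions": joint angles; "qvel": joint speeds; "tau": joint torques, N m; "position": TCP position; "tcp_rot": TCP orientation; "force": force on the tool from outside, world axes, zero at the start; "moment": the same for the moment, N m; "opening": opening from 0.0 (shut) to 1.0 (fully open); "grasp_force": force on a finger pad.
Only numpy, scipy, OpenCV 4.12 (cv2) and the standard library are available. Lean on these libraries where they do the work, as an engineer would, in place of code of your own. Each camera call takes 0.05 s, during which the arm holds its last target. There are 200 camera calls.

TASK

The glued paper bands on three cigar tubes must dry under pressure: lay the tubes in the notched rack, centred lengthwise, the red one in the place next to the brass end block, the green one in the place next to the black end block and the blue one between them. Then lay the wooden press bar across all three tubes, centred over their bands, and last stand the brass weight upright on the middle of the bar. Let go of everything and leave the cup and the glue jar where they stand.

Things in the scene. Friction and masses are not known exactly. Their poses are not given: they have to be found in the camera images.
- red_c (a point): Red cigar tube, loose: all-red eight-sided tube lying on any one of its flats, 130 mm long, 22 across flats, 50 g, with an aluminium cap at one end (either end may point either way) and a white paper band 30 wide round its middle. Grasp it across the flats. Point: its centre, 11 above what it lies on. x axis: along the tube, level.
- green_c (a point): Green cigar tube, loose: all-green eight-sided tube lying on any one of its flats, 130 mm long, 22 across flats, 50 g, with an aluminium cap at one end (either end may point either way) and a white paper band 30 wide round its middle. Grasp it across the flats. Point: its centre, 11 above what it lies on. x axis: along the tube, level.
- blue_c (a point): Blue cigar tube, loose: all-blue eight-sided tube lying on any one of its flats, 130 mm long, 22 across flats, 50 g, with an aluminium cap at one end (either end may point either way) and a white paper band 30 wide round its middle. Grasp it across the flats. Point: its centre, 11 above what it lies on. x axis: along the tube, level.
- bar_c (a point): Press bar: pale wooden block, 150 x 46 x 26 mm high, 130 g. Point: its centre, 13 above its underside. x axis: along its length; y axis: across its 46 width; z axis up. Grasp it at its middle across the width.
- weight_c (a point): Brass weight: standing cylinder 40 mm in diameter and 36 high with a small knob (20 in diameter, 10 high) on top, about 0.4 kg. Point: on its axis, half-way up the cylinder, 18 above its underside. z axis up.
- rack: Fixed wooden rack (mm): base plate 120 (x) x 206 (y) x 8, two rails 14 thick along rack y at x = +-46. Origin: centre of underside, z up. Places for tubes at rack y = -52, 0, +52: a tube lies along rack x, one notch of each rail under each end. Notch floors 22 above bench, 34 wide; teeth 18 wide, tops at 30. Laid tube: axis at 33, top at 44. Bar across them (along rack y): underside 44, top 70.
- brass_end: Bright brass end block, 70 x 14 x 22 mm, fixed across one end of the rack on its base plate (top 30 above the bench). Origin: centre of its underside, 98 from the rack's middle along the rack's +y or -y, whichever end it is at in this start.
- black_end: Black plastic end block, 70 x 14 x 22 mm, fixed across one end of the rack on its base plate (top 30 above the bench). Origin: centre of its underside, 98 from the rack's middle along the rack's +y or -y, whichever end it is at in this start.
- cup_c (a point): Bystander: white open cup, 60 mm in diameter, 65 high, loose. Point: on its axis, half-way up. Leave it alone.
- jar_c (a point): Bystander: amber glue jar with orange cap, 56 mm in diameter, 70 high, loose. Point: on its axis, half-way up. Leave it alone.
Mind the look-alikes: they are no part of the job. Of the things shaped like the part that bears bar_c, the wooden one is meant.

How it is judged:
By the outcome, as a careful person would: the job done as asked, in the order asked, and still so for the second after the job is handed in, with the robot touching nothing.
It also fails if it takes over 128 s, if anything falls off the work surface, if the arm or the gripper's body presses on something with over 40 N, if the wrist force passes 120 N, or if a joint passes its speed limit or range.

## Working session

There is one attempt and no reset: what is moved stays moved. The work goes in short steps, Python scripts to look and compute and a tool call to move; the robot and the scene stay as the last step left them, time stands still between calls to the robot, and variables do not carry over. Pictures are saved under pics/ and viewed, at most 14 in all, crops included, and the job is handed in when it is done.

Besides the shell and the picture viewer there is one more tool, called after "Request:" as name([rows], argument=value, ...), one row to a line, values as JSON. apply_moves: Moves the arm, as the interface text tells. Its arguments: {"type":"object","properties":{"steps":{"type":"array","items":{"type":"array","items":{"type":"array","items":{"type":"number"}}}}},"required":["steps"]}

```bash
mkdir -p pics; ls; python3 - <<'E'
from rig import bot
import cv2
s=bot.read_state();print(s['time_s'],s['position'],s['tcp_rot'],s['opening'])
for n in("scene","side","wrist"):
    m=bot.camera_model(n);print(n,m)
    cv2.imwrite(f"pics/{n}0.png",bot.capture(n))
E
```

```text
pics
0.0 [6.24293872e-01 1.50489097e-04 2.32589991e-01] [[-1.78108544e-05  9.99997805e-01 -2.09497000e-03]
 [ 9.99999932e-01  1.85810244e-05  3.67609287e-04]
 [ 3.67647407e-04 -2.09496331e-03 -9.99997738e-01]] 1.0003716475524977
scene {'intrinsics': array([[361.89170705,   0.        , 320.27525334],
       [  0.        , 361.89170705, 200.39777994],
       [  0.        ,   0.        ,   1.        ]]), 'R': array([[ 0.24120387,  0.97043985,  0.0081971 ],
       [ 0.61566761, -0.14648474, -0.77427102],
       [-0.7501827 ,  0.19180385, -0.63280107]]), 't': array([-0.18428424, -0.28661337,  1.38387799])}
side {'intrinsics': array([[481.25754735,   0.        , 329.62376287],
       [  0.        , 481.25754735, 196.93540241],
       [  0.        ,   0.        ,   1.        ]]), 'R': array([[ 0.88831273, -0.45902404,  0.01405053],
       [-0.29920119, -0.60168893, -0.74057348],
       [ 0.34839508,  0.65365691, -0.67182848]]), 't': array([-0.44962412,  0.25122469,  1.15801472])}
wrist {'intrinsics': array([[325.34919828,   0.        , 324.29689187],
       [  0.        , 325.34919828, 196.87519075],
       [  0.        ,   0.        ,   1.        ]]), 'R': array([[ 9.99997519e-01,  9.23008429e-04, -2.02729031e-03],
       [ 1.48072452e-03, -9.55364990e-01,  2.95424344e-01],
       [-1.66412303e-03, -2.95426613e-01, -9.55363987e-01]]), 't': array([-0.62309549, -0.03514351,  0.39256237])}
```

View pics/scene0.png

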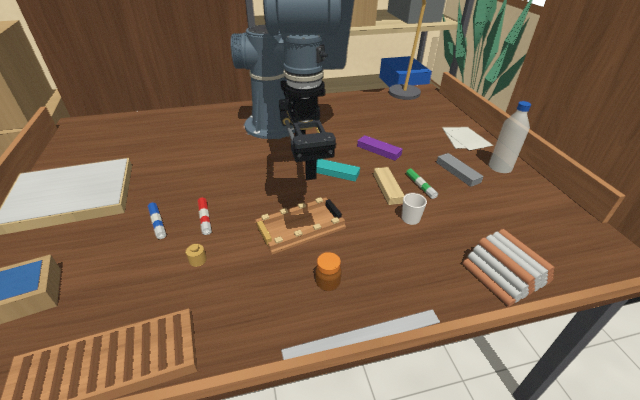

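View pics/side0.png

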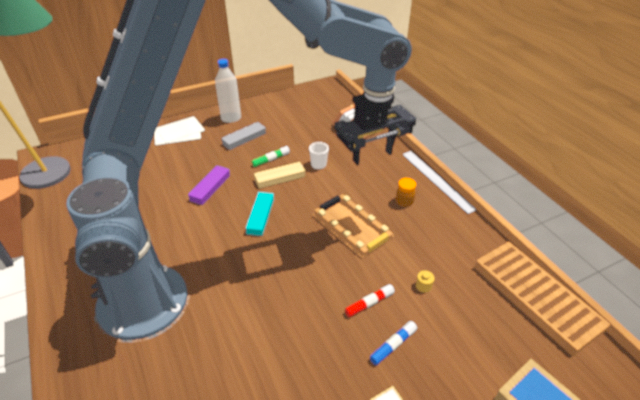

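View pics/wrist0.png

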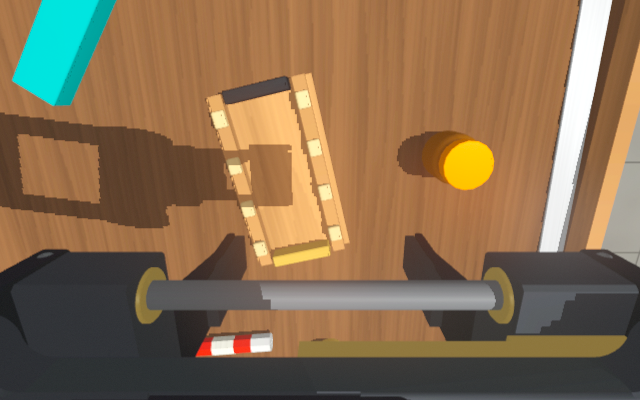

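The scene view shows the rack at about (300,222), with its brass end on the left and its black end on the right. Other positions in that view:

| Item | Pixel position |
|---|---|
| red tube | (205,216) |
| blue tube | (157,220) |
| green tube | (421,183) |
| wooden bar | (388,185) |
| weight | (196,256) |
| cup | (413,208) |
| jar | (328,270) |

The cyan, purple and grey bars are look-alikes. The wrist view shows the rack from about (208,75) to (348,265), with the black end at the top (+y).

```bash
cat > h.py <<'E'
import numpy as np, cv2
from rig import bot
def ray(m,uv,z):
    """world point at height z seen at pixel uv"""
    c=-m['R'].T@m['t']; d=m['R'].T@np.linalg.solve(m['intrinsics'],[uv[0],uv[1],1.])
    return c+d*(z-c[2])/d[2]
def snap(name,file,crop=None,k=1):
    m=bot.camera_model(name); im=bot.capture(name)
    np.save(f'pics/{file}.npy',im); np.savez(f'pics/{file}_m.npz',**m)
    save(im,file,crop,k); return m,im
def save(im,file,crop=None,k=1):
    if crop: x0,y0,x1,y1=crop; im=im[y0:y1,x0:x1]
    cv2.imwrite(f'pics/{file}.png',cv2.resize(im,None,fx=k,fy=k,interpolation=cv2.INTER_CUBIC))
E
python3 - <<'E'
from h import *
sc,sd,wr=[bot.camera_model(n) for n in("scene","side","wrist")]
P=dict(redA=((203,199),(349,308),.011),redB=((207,233),(393,290),.011),red=((205,216),(370,300),.011),blue=((157,220),(394,343),.011),blA=((153,204),(374,358),.011),blB=((161,236),(414,327),.011),
green=((421,183),(271,156),.011),grA=((408,171),(254,162),.011),grB=((435,195),(288,150),.011),bar=((388,184),(279,174),.02),weight=((196,247),(425,273),.046),cup=((414,199),(319,147),.065),jar=((329,262),(407,184),.07))
for k,(a,b,z) in P.items(): print(k,ray(sc,a,z)[:2].round(3),ray(sd,b,z)[:2].round(3))
im=cv2.imread('pics/wrist0.png'); save(im,'w0crop',(195,65,355,275),2.8)
E
```

```text
redA [ 0.413 -0.253] [ 0.43  -0.247]
redB [ 0.555 -0.243] [ 0.552 -0.25 ]
red [ 0.488 -0.248] [ 0.486 -0.25 ]
blue [ 0.475 -0.37 ] [ 0.475 -0.373]
blA [ 0.404 -0.387] [ 0.416 -0.384]
blB [ 0.54  -0.354] [ 0.538 -0.359]
green [0.485 0.381] [0.489 0.383]
grA [0.418 0.369] [0.428 0.378]
grB [0.548 0.394] [0.551 0.389]
bar [0.478 0.276] [0.472 0.276]
weight [ 0.635 -0.261] [ 0.632 -0.262]
cup [0.61  0.289] [0.618 0.292]
jar [0.769 0.017] [0.763 0.014]
```

View pics/w0crop.png

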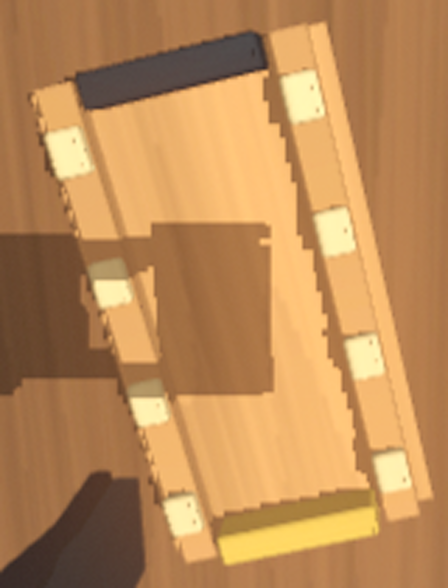

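The crop shows eight pale tooth tops. In crop pixels the left ones are at (69,153), (110,283), (148,402) and (183,515), and the right ones at (303,97), (335,231), (365,356) and (393,471). I'll fit the rack to these.

```bash
python3 - <<'E'
from h import *
m=bot.camera_model("wrist")
px=np.array([(69,153),(110,283),(148,402),(183,515),(303,97),(335,231),(365,356),(393,471)])/2.8+[195,65]-0.3
W=np.array([ray(m,p,.030)[:2] for p in px])
ys=[78,26,-26,-78]
A=np.array([(-46,y) for y in ys]+[(46,y) for y in ys])/1000.
a0,b0=A.mean(0),W.mean(0)
U,S,V=np.linalg.svd((A-a0).T@(W-b0)); R=(U@V).T
print('center',b0,'ang',np.degrees(np.arctan2(R[1,0],R[0,0])),'scale',S.sum()/((A-a0)**2).sum(),np.linalg.det(R))
print(((A@R.T+b0-W)*1000).round(1))
for y in(-52,0,52): print(y,R@[0,y/1000]+b0)
E
```

```text
center [ 0.5737407  -0.00566749] ang 12.946949793544121 scale 0.9944260030449815 1.0000000000000004
[[-0.3  0.6]
 [-0.2  0.1]
 [-0.1 -0.8]
 [ 0.  -0.3]
 [ 0.2  0.8]
 [ 0.3  0. ]
 [ 0.2 -0.1]
 [-0.  -0.3]]
-52 [ 0.58539124 -0.05634554]
0 [ 0.5737407  -0.00566749]
52 [0.56209016 0.04501056]
```

Request:
apply_moves([
  [[-30,-22.5,0,0,0,88,1],[-30,-22.5,0,0,0,88,1],[-30,-22.5,0,0,0,88,1],[-30,-22.5,0,0,0,88,1],[-30,-22.5,0,0,0,88,1],[-30,-22.5,0,0,0,88,1],[-30,-22.5,0,0,0,88,1],[-30,-22.5,0,0,0,88,1],[-30,-22.5,0,0,0,88,1],[-30,-22.5,0,0,0,88,1],[-30,-22.5,0,0,0,88,1],[-30,-22.5,0,0,0,88,1],[-30,-22.5,0,0,0,88,1]],
])

```text
time_s: 1.78
position: [0.4001, -0.2999, 0.2336]
tcp_rot: [[0.999, 0.036, -0.0], [0.036, -0.999, -0.0], [-0.0, 0.0, -1.0]]
force: [-0.7, 0.0, 0.2]
opening: 0.997
grasp_force: 0.0
```

```bash
python3 - <<'E'
from h import *
s=bot.read_state();print(s['time_s'],s['position'],s['tcp_rot'].round(4),s['joint_positions'])
snap('wrist','w1')
E
```

```text
1.775 [ 0.40007693 -0.29985532  0.23356138] [[ 0.9994  0.0357 -0.    ]
 [ 0.0357 -0.9994 -0.    ]
 [-0.      0.     -1.    ]] [-4.96773071e+01  2.06337414e+01  9.97317951e+01 -2.35124241e-03
  5.96332344e+01  3.82789517e+01]
```

View pics/w1.png

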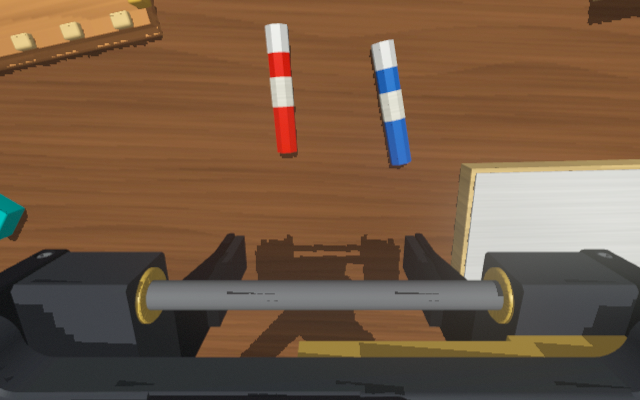

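The wrist picture shows the red tube from (276,25) to (289,156) and the blue tube from (383,42) to (401,166). I'll enlarge it.

```bash
python3 - <<'E'
from h import *
save(np.load('pics/w1.npy'),'w1c',(255,15,420,175),3.6)
E
```

```text
(no output)
```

View pics/w1c.png

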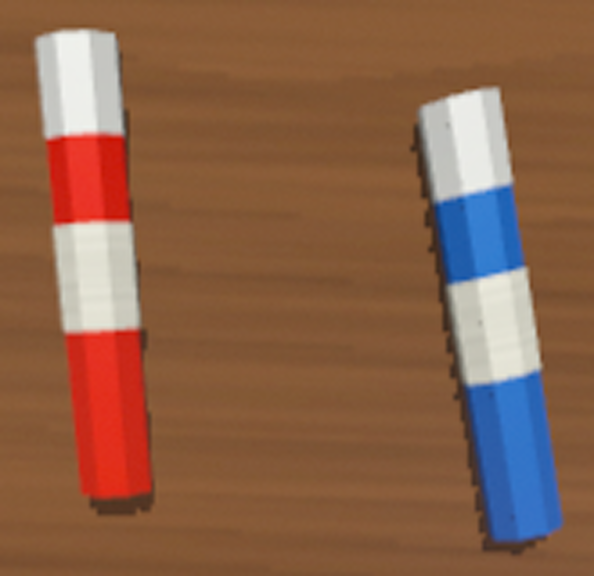

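Enlarged, the centre of the red band is at crop (97,277) and its tube ends are at (77,35) and (116,497). The centre of the blue band is at (495.5,327), with ends at (460,96) and (525,533).

```bash
python3 - <<'E'
from h import *
m=dict(np.load('pics/w1_m.npz'))
f=lambda p,z: ray(m,np.array(p)/3.6+[255,15]-.36,z)[:2]
for n,c,a,b in(('red',(97,277),(116,497),(77,35)),('blue',(495.5,327),(525,533),(460,96))):
    d=f(b,.011)-f(a,.011);print(n,f(c,.011),f(c,.022),'endsmid',(f(a,.011)+f(b,.011))/2,np.linalg.norm(d),np.degrees(np.arctan2(d[1],d[0])))
E
```

```text
red [ 0.48368513 -0.2486801 ] [ 0.48360554 -0.25006699] endsmid [ 0.48316414 -0.24885582] 0.1334466813877835 4.952645946560595
blue [ 0.47352704 -0.37111152] [ 0.47374621 -0.36889763] endsmid [ 0.47377772 -0.37069392] 0.13196924312241248 14.290310758954837
```

Request:
apply_moves([
  [[8.5,-4.8,12,0,0,-3,1],[8.5,-4.8,15,0,0,-3,1],[8.5,-4.8,17,0,0,-3,1],[8.5,-4.8,20,0,0,-3,1],[8.5,-4.8,21.5,0,0,-3,1],[8.5,-4.8,22,0,0,-3,1],[8.5,-4.8,22,0,0,-3,1],[8.5,-4.8,22,0,0,-3,-1],[8.5,-4.8,22,0,0,-3,-1],[8.5,-4.8,22,0,0,-3,-1],[8.5,-4.8,22,0,0,-3,-1],[8.5,-4.8,22,0,0,-3,-1],[8.5,-4.8,22,0,0,-3,-1]],
])

```text
time_s: 3.45
position: [0.4832, -0.249, 0.0135]
tcp_rot: [[0.996, 0.087, -0.0], [0.087, -0.996, 0.0], [-0.0, -0.0, -1.0]]
force: [-0.1, -0.3, 0.0]
opening: 0.401
grasp_force: 0.0
```

Request:
apply_moves([
  [[0,0,0,0,0,0,-1],[0,0,0,0,0,0,-1],[0,0,0,0,0,0,-1],[0,0,0,0,0,0,-1],[0,0,-4,0,0,0,-1],[0,0,-9,0,0,0,-1],[4,-6,-10,0,0,-3,-1],[8,-12,-10,0,0,-6,-1],[11,-17,-10,0,0,-8,-1],[11.85,-18.3,-10,0,0,-8,-1],[11.85,-18.3,-10,0,0,-8,-1],[11.85,-18.3,-10,0,0,-8,-1]],
])

```text
time_s: 4.95
position: [0.5847, -0.0567, 0.1133]
tcp_rot: [[0.974, 0.225, -0.001], [0.225, -0.974, -0.0], [-0.001, -0.0, -1.0]]
force: [-0.1, 0.1, -0.5]
opening: 0.246
grasp_force: 30.0
```

Request:
apply_moves([
  [[0,0,4,0,0,0,-1],[0,0,6.5,0,0,0,-1],[0,0,7.4,0,0,0,-1],[0,0,7.7,0,0,0,-1],[0,0,7.7,0,0,0,-1],[0,0,7.7,0,0,0,-0.1],[0,0,7.7,0,0,0,-0.1],[0,0,7.7,0,0,0,-0.1],[0,0,5,0,0,0,-0.1],[0,0,0,0,0,0,-0.1],[0,0,-6,0,0,0,-0.1],[0,0,-10,0,0,0,1]],
])

```text
time_s: 6.45
position: [0.5861, -0.0565, 0.2166]
tcp_rot: [[0.974, 0.225, 0.003], [0.225, -0.974, -0.001], [0.003, 0.002, -1.0]]
force: [0.3, -0.5, -0.6]
opening: 0.493
grasp_force: 0.0
```

Request:
apply_moves([
  [[-3.4,5.3,0,0,0,0,0.2],[-7,11,0,0,0,0,0.2],[-10.5,16.5,3,0,0,0,0.2],[-14,22,6,0,0,-1.3,0.2],[-17,26.5,9,0,0,-1.3,0.2],[-17.95,28.1,12,0,0,-1.3,0.2],[-17.95,28.1,15,0,0,-1.3,0.2],[-17.95,28.1,18,0,0,-1.3,0.2],[-17.95,28.1,19.5,0,0,-1.3,0.2],[-17.95,28.1,20,0,0,-1.3,0.2],[-17.95,28.1,20,0,0,-1.3,-1],[-17.95,28.1,20,0,0,-1.3,-1],[-17.95,28.1,20,0,0,-1.3,-1],[-17.95,28.1,20,0,0,-1.3,-1],[-17.95,28.1,20,0,0,-1.3,-1],[-17.95,28.1,20,0,0,-1.3,-1],[-17.95,28.1,18,0,0,-1.3,-1],[-17.95,28.1,14,0,0,-1.3,-1],[-17.95,28.1,10,0,0,-1.3,-1],[-17.95,28.1,10,0,0,-1.3,-1]],
])

```text
time_s: 8.95
position: [0.4754, -0.3725, 0.1177]
tcp_rot: [[0.969, 0.247, 0.005], [0.247, -0.969, -0.006], [0.004, 0.007, -1.0]]
force: [0.5, -0.2, -1.2]
opening: 0.247
grasp_force: 30.0
```

Request:
apply_moves([
  [[3,-5.2,-2,0,0,0,-1],[6,-10.5,-2,0,0,0.5,-1],[9,-15.8,-2,0,0,1.3,-1],[12,-21,-2,0,0,1.3,-1],[15,-26.3,-2,0,0,1.3,-1],[17.5,-31,-2,0,0,1.3,-1],[18.7,-32.9,-2,0,0,1.3,-1],[18.7,-32.9,-1,0,0,1.3,-1],[18.7,-32.9,2,0,0,1.3,-1],[18.7,-32.9,2,0,0,1.3,-1],[18.7,-32.9,2,0,0,1.3,-1]],
])

```text
time_s: 10.32
position: [0.5734, -0.0066, 0.0935]
tcp_rot: [[0.975, 0.224, -0.001], [0.224, -0.975, 0.0], [-0.001, -0.0, -1.0]]
force: [0.4, 0.1, -0.6]
opening: 0.249
grasp_force: 30.0
```

```bash
python3 - <<'E'
from h import *
s=bot.read_state();print(s['position'],s['tcp_rot'].round(4))
snap('side','s2',(290,170,420,270),5)
E
```

```text
[ 0.57338535 -0.00659854  0.09346278] [[ 9.747e-01  2.236e-01 -7.000e-04]
 [ 2.236e-01 -9.747e-01  0.000e+00]
 [-7.000e-04 -2.000e-04 -1.000e+00]]
```

View pics/s2.png

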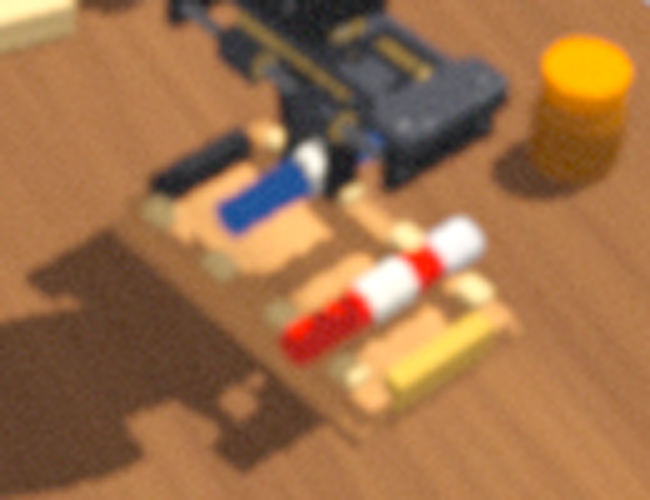

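The picture shows the red tube lying in its notches next to the brass block at (385,290). The blue tube is held above the middle place at (275,190).

Request:
apply_moves([
  [[0,0,3,0,0,0,-1],[0,0,5,0,0,0,-1],[0,0,5.7,0,0,0,-1],[0,0,5.7,0,0,0,-1],[0,0,5.7,0,0,0,-0.1],[0,0,5.7,0,0,0,-0.1],[0,0,5.7,0,0,0,-0.1],[0,0,3,0,0,0,-0.1],[0,0,-3,0,0,0,-0.1],[0,0,-9,0,0,0,-0.1],[-2,-6,-14,0,0,0,0.2],[-4,-12,-14,0,0,0,0.2],[-5.5,-18,-14,0,0,0,0.2],[-7.2,-24,-14,0,0,0,0.2],[-9,-30,-14,0,0,0,0.2],[-10,-33.7,-14,0,0,0,0.2],[-10,-33.7,-14,0,0,0,0.2],[-10,-33.7,-14,0,0,0,0.2]],
])

```text
time_s: 12.62
position: [0.4005, 0.3001, 0.2337]
tcp_rot: [[0.974, 0.226, 0.001], [0.226, -0.974, -0.0], [0.0, 0.001, -1.0]]
force: [0.4, -0.7, -0.2]
opening: 0.602
grasp_force: 0.0
```

```bash
python3 - <<'E'
from h import *
s=bot.read_state();print(s['position'],s['tcp_rot'].round(4))
snap('wrist','w3')
E
```

```text
[0.40047102 0.30008197 0.23365116] [[ 9.742e-01  2.258e-01  6.000e-04]
 [ 2.258e-01 -9.742e-01 -4.000e-04]
 [ 4.000e-04  6.000e-04 -1.000e+00]]
```

View pics/w3.png

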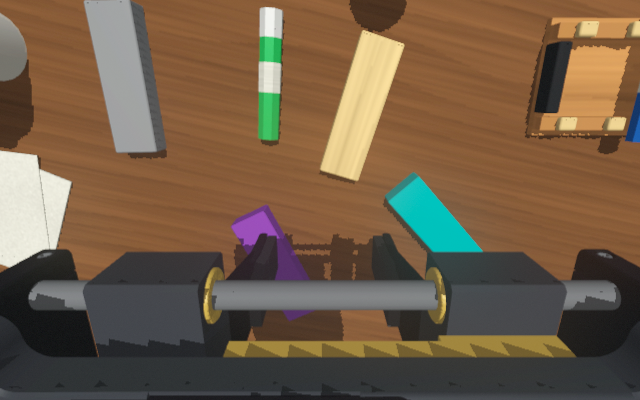

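Green runs from (270,8) to (268,141), and the top corners of the bar are near (367,31), (404,43), (358,181) and (320,172). I'll enlarge it.

```bash
python3 - <<'E'
from h import *
save(np.load('pics/w3.npy'),'w3c',(250,0,415,190),3.1)
E
```

```text
(no output)
```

View pics/w3c.png

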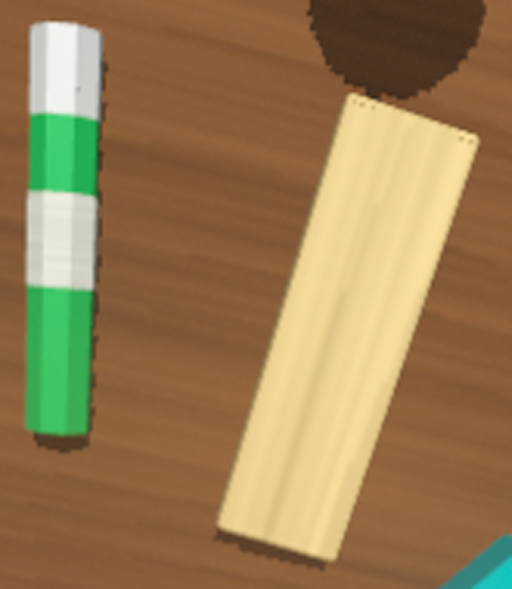

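Enlarged, the green band's centre is at crop (61,240), with tube ends at (66,25) and (58,433). The bar's top corners are (349,95), (479,136), (335,562) and (218,527).

```bash
python3 - <<'E'
from h import *
m=dict(np.load('pics/w3_m.npz'))
f=lambda p,z: ray(m,np.array(p)/3.1+[250,0]-.34,z)[:2]
c,a,b=(61,240),(58,433),(66,25)
d=f(b,.011)-f(a,.011);print('green',f(c,.011),f(c,.022),(f(a,.011)+f(b,.011))/2,np.linalg.norm(d),np.degrees(np.arctan2(d[1],d[0])))
C=np.array([f(p,.026) for p in((349,95),(479,136),(335,562),(218,527))])
print('bar',C.mean(0),[np.linalg.norm(C[i]-C[i-1]).round(4) for i in range(4)])
for d in(C[0]-C[3],C[1]-C[2]):print(np.degrees(np.arctan2(d[1],d[0])))
E
```

```text
green [0.4847805 0.3821124] [0.48461671 0.38027809] [0.48469835 0.38182309] 0.13359980522461454 9.06386250639982
bar [0.47357156 0.27960643] [np.float64(0.1481), np.float64(0.0444), np.float64(0.1491), np.float64(0.0449)]
-3.6509832362079355
-3.454525640284348
```

Request:
apply_moves([
  [[5,-3,4,0,0,2,0.2],[9,-5,9,0,0,4,0.2],[10.05,-6.05,14,0,0,4,0.2],[10.05,-6.05,17,0,0,4,0.2],[10.05,-6.05,20,0,0,4,0.2],[10.05,-6.05,21.5,0,0,4,0.2],[10.05,-6.05,22,0,0,4,0.2],[10.05,-6.05,22,0,0,4,-1],[10.05,-6.05,22,0,0,4,-1],[10.05,-6.05,22,0,0,4,-1],[10.05,-6.05,22,0,0,4,-1],[10.05,-6.05,22,0,0,4,-1],[10.05,-6.05,22,0,0,4,-1],[10.05,-6.05,20,0,0,4,-1],[10.05,-6.05,15,0,0,4,-1],[10.05,-6.05,10,0,0,4,-1],[10.05,-6.05,10,0,0,4,-1]],
])

```text
time_s: 14.8
position: [0.4876, 0.3837, 0.139]
tcp_rot: [[0.988, 0.157, 0.01], [0.157, -0.988, 0.005], [0.01, -0.004, -1.0]]
force: [0.3, 0.5, -0.7]
opening: 0.249
grasp_force: 30.0
```

Request:
apply_moves([
  [[0.4,5.5,0,0,0,-1,-1],[0.8,11,0,0,0,-2,-1],[1.2,16.5,0,0,0,-3,-1],[1.6,22,0,0,0,-4,-1],[2,28,0,0,0,-4,-1],[2.2,32.5,0,0,0,-4,-1],[2.4,34.5,0,0,0,-4,-1],[2.4,34.5,0,0,0,-4,-1],[2.4,34.5,4,0,0,-4,-1],[2.4,34.5,7,0,0,-4,-1],[2.4,34.5,9,0,0,-4,-1],[2.4,34.5,9.7,0,0,-4,-1],[2.4,34.5,9.7,0,0,-4,-1],[2.4,34.5,9.7,0,0,-4,-0.1],[2.4,34.5,9.7,0,0,-4,-0.1],[2.4,34.5,9.7,0,0,-4,-0.1],[2.4,34.5,6,0,0,-4,-0.1],[2.4,34.5,0,0,0,-4,-0.1],[2.4,34.5,-6,0,0,-4,-0.1],[2.4,34.5,-10,0,0,-4,-0.1]],
])

```text
time_s: 17.3
position: [0.5631, 0.0447, 0.2367]
tcp_rot: [[0.974, 0.225, 0.004], [0.225, -0.974, -0.0], [0.004, 0.001, -1.0]]
force: [0.0, 0.1, 0.2]
opening: 0.45
grasp_force: 0.0
```

Request:
apply_moves([
  [[-5,2,0,0,0,0,0.5],[-10,4,0,0,0,0,0.5],[-10,4,0,0,0,0,0.5],[-10,4,0,0,0,0,0.5]],
])

```text
time_s: 17.8
position: [0.4747, -0.0169, 0.234]
tcp_rot: [[0.975, 0.224, 0.002], [0.224, -0.975, -0.0], [0.002, 0.001, -1.0]]
force: [0.4, -0.2, -0.1]
opening: 0.735
grasp_force: 0.0
```

```bash
python3 - <<'E'
from h import *
s=bot.read_state();print(s['position'],s['tcp_rot'].round(4))
snap('wrist','w4',(210,10,430,190),3.6)
E
```

```text
[ 0.47471577 -0.0168851   0.23398405] [[ 9.746e-01  2.240e-01  1.900e-03]
 [ 2.240e-01 -9.746e-01 -1.000e-04]
 [ 1.800e-03  6.000e-04 -1.000e+00]]
```

View pics/w4.png

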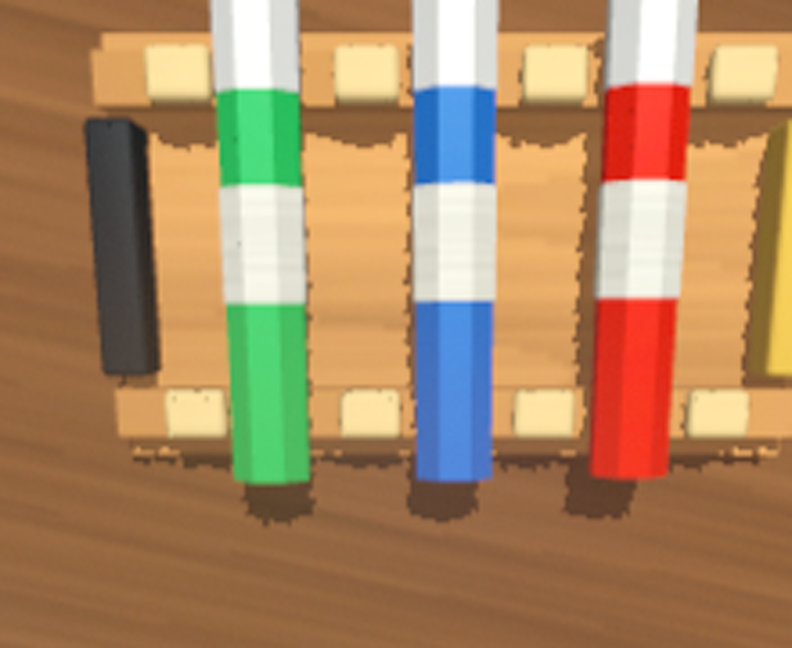

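All three tubes are seated in their notches: green next to black, blue in the middle, red next to brass. The band centres are at crop (263,244), (455,243) and (641,239). I'll check the centring against the rack.

```bash
python3 - <<'E'
from h import *
m=dict(np.load('pics/w4_m.npz'))
f=lambda p,z: ray(m,np.array(p)/3.6+[210,10]-.36,z)[:2]
W=np.array([f(p,.03) for p in((179,74),(367,73),(556,74),(745,74),(196,413),(371,413),(544,413),(718,413))])
ys=[78,26,-26,-78]; A=np.array([(x,y) for x in(46,-46) for y in ys])/1000.
b0=W.mean(0);U,S,V=np.linalg.svd(A.T@(W-b0));R=(U@V).T
print(b0,np.degrees(np.arctan2(R[1,0],R[0,0])),((A@R.T+b0-W)*1000).round(1).tolist())
for p in((263,244),(455,243),(641,239)):print((R.T@(f(p,.044)-b0)*1000).round(1),f(p,.044))
E
```

```text
[ 0.5729384  -0.00650535] 12.935521076145397 [[0.5, 0.6], [0.3, 0.1], [0.5, 0.0], [0.5, -0.1], [-0.4, 0.2], [-0.5, 0.2], [-0.4, -0.4], [-0.4, -0.6]]
[ 0.9 54.4] [0.56160572 0.04669593]
[1.2 1.8] [ 0.57369374 -0.00453494]
[  2.3 -49.2] [ 0.58614749 -0.05391889]
```

Request:
apply_moves([
  [[1.3,-5.8,0,0,0,8,0.5],[2.6,-11.6,0,0,0,16.5,0.5],[4,-17.4,0,0,0,16.5,0.5],[5.3,-23.2,2,0,0,16.5,0.5],[6.3,-27.5,6,0,0,16.5,0.5],[6.6,-28.9,11,0,0,16.5,0.5],[6.6,-28.9,15,0,0,16.5,0.5],[6.6,-28.9,18,0,0,16.5,0.5],[6.6,-28.9,20.5,0,0,16.5,0.5],[6.6,-28.9,21.6,0,0,16.5,0.5],[6.6,-28.9,21.6,0,0,16.5,0.5],[6.6,-28.9,21.6,0,0,16.5,-1],[6.6,-28.9,21.6,0,0,16.5,-1],[6.6,-28.9,21.6,0,0,16.5,-1],[6.6,-28.9,21.6,0,0,16.5,-1],[6.6,-28.9,21.6,0,0,16.5,-1],[6.6,-28.9,18,0,0,16.5,-1],[6.6,-28.9,13,0,0,16.5,-1],[6.6,-28.9,8,0,0,16.5,-1],[6.6,-28.9,8,0,0,16.5,-1]],
])

```text
time_s: 20.35
position: [0.4758, 0.2809, 0.1573]
tcp_rot: [[0.998, -0.061, 0.009], [-0.061, -0.998, 0.003], [0.008, -0.004, -1.0]]
force: [-0.1, 0.1, -1.4]
opening: 0.527
grasp_force: 30.0
```

Request:
apply_moves([
  [[1,2.5,0,0,0,-9,-1],[2,5,0,0,0,-18,-1],[3,7.5,0,0,0,-27,-1],[4,10,0,0,0,-36,-1],[5,12.5,0,0,0,-45,-1],[6,15,0,0,0,-54,-1],[7,17.5,0,0,0,-63,-1],[8,20,0,0,0,-72,-1],[9,22.5,0,0,0,-81,-1],[10.3,25,0,0,0,-90,-1],[11.2,27,0,0,0,-99,-1],[11.8,27.9,1.5,0,0,-106,-1],[11.8,27.9,3,0,0,-106,-1],[11.8,27.9,3,0,0,-106,-1],[11.8,27.9,3,0,0,-106,-1]],
])

```text
time_s: 22.22
position: [0.5734, -0.0051, 0.1231]
tcp_rot: [[-0.216, 0.976, -0.001], [0.976, 0.216, 0.0], [0.001, -0.001, -1.0]]
force: [0.6, -0.2, -1.4]
opening: 0.528
grasp_force: 30.0
```

```bash
python3 - <<'E'
from h import *
s=bot.read_state();print(s['position'],s['tcp_rot'].round(4),s['opening'],s['grasp_force'])
snap('side','s5',(280,130,430,270),4)
E
```

```text
[ 0.57340375 -0.00514581  0.12313633] [[-2.163e-01  9.763e-01 -1.200e-03]
 [ 9.763e-01  2.163e-01  4.000e-04]
 [ 6.000e-04 -1.100e-03 -1.000e+00]] 0.5280983384607032 29.992493391036987
```

View pics/s5.png

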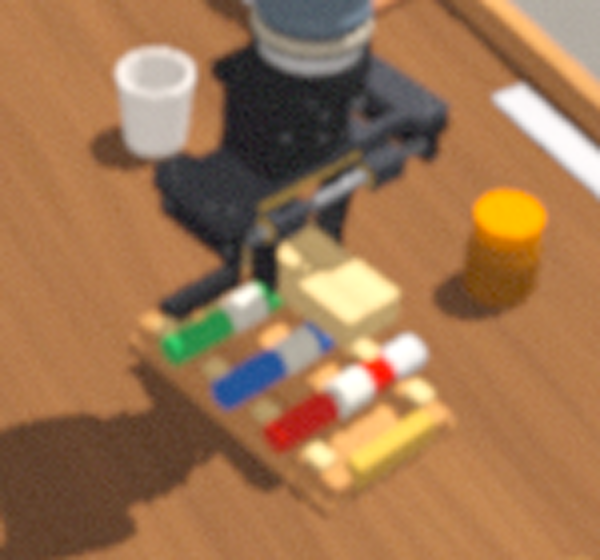

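The bar is held above the three tubes, and the cup and jar are undisturbed. Next I lower and release it.

Request:
apply_moves([
  [[0,0,2.5,0,0,-0.5,-1],[0,0,4.5,0,0,-0.5,-1],[0,0,5.6,0,0,-0.5,-1],[0,0,6,0,0,-0.5,-1],[0,0,6.1,0,0,-0.5,-1],[0,0,6.1,0,0,-0.5,-1],[0,0,6.1,0,0,-0.5,0.5],[0,0,6.1,0,0,-0.5,0.5],[0,0,6.1,0,0,-0.5,0.5],[0,0,4,0,0,-0.5,0.5],[0,0,0,0,0,-0.5,0.5],[0,0,-6,0,0,-0.5,0.5],[0,0,-11,0,0,-0.5,0.5],[0,0,-11,0,0,-0.5,0.5]],
])

```text
time_s: 24.02
position: [0.5769, -0.0064, 0.2384]
tcp_rot: [[-0.225, 0.974, 0.011], [0.974, 0.225, -0.002], [-0.005, 0.01, -1.0]]
force: [0.1, -0.1, -0.9]
opening: 0.751
grasp_force: 0.0
```

Request:
apply_moves([
  [[-5,0,0,0,0,0,0.5],[-10,0,0,0,0,0,0.5],[-10,0,0,0,0,0,0.5],[-10,0,0,0,0,0,0.5]],
])

```text
time_s: 24.52
position: [0.5953, -0.1029, 0.2321]
tcp_rot: [[-0.224, 0.975, -0.003], [0.975, 0.224, 0.002], [0.002, -0.003, -1.0]]
force: [0.2, 0.9, -0.0]
opening: 0.746
grasp_force: 0.0
```

```bash
python3 - <<'E'
from h import *
s=bot.read_state();print(s['position'])
snap('wrist','w6')
E
```

```text
[ 0.59534233 -0.10285247  0.23214445]
```

Request:
apply_moves([
  [[-6,0,0,0,0,0,0.5],[-12,0,0,0,0,0,0.5],[-18,0,0,0,0,0,0.5],[-23,0,0,0,0,0,0.5],[-25,0,0,0,0,0,0.5],[-25,0,0,0,0,0,0.5],[-25,0,0,0,0,0,0.5]],
])

```text
time_s: 25.45
position: [0.6525, -0.3445, 0.2331]
tcp_rot: [[-0.227, 0.974, -0.001], [0.974, 0.227, 0.002], [0.002, -0.001, -1.0]]
force: [-0.4, 0.4, 0.4]
opening: 0.752
grasp_force: 0.0
```

```bash
python3 - <<'E'
from h import *
s=bot.read_state();print(s['position'])
m,im=snap('wrist','w7')
u=m['intrinsics']@(m['R']@np.array([.634,-.261,.04])+m['t']);u=(u/u[2])[:2];print(u)
a=np.load('pics/w6.npy')[0:220,220:430]
x,y=np.clip((u-[50,50]).astype(int),0,None); b=im[y:y+110,x:x+105]; print('origin b',x,y,b.shape)
out=np.zeros((570,800,3),np.uint8)
A=cv2.resize(a,None,fx=2.4,fy=2.4,interpolation=cv2.INTER_CUBIC);B=cv2.resize(b,None,fx=2.8,fy=2.8,interpolation=cv2.INTER_CUBIC)
out[:A.shape[0],:A.shape[1]]=A;out[:B.shape[0],504:504+B.shape[1]]=B
cv2.imwrite('pics/w67.png',out)
E
```

```text
[ 0.6525041 -0.3444885  0.2330704]
[325.92014325  93.98907175]
origin b 275 43 (110, 105, 3)
```

View pics/w67.png

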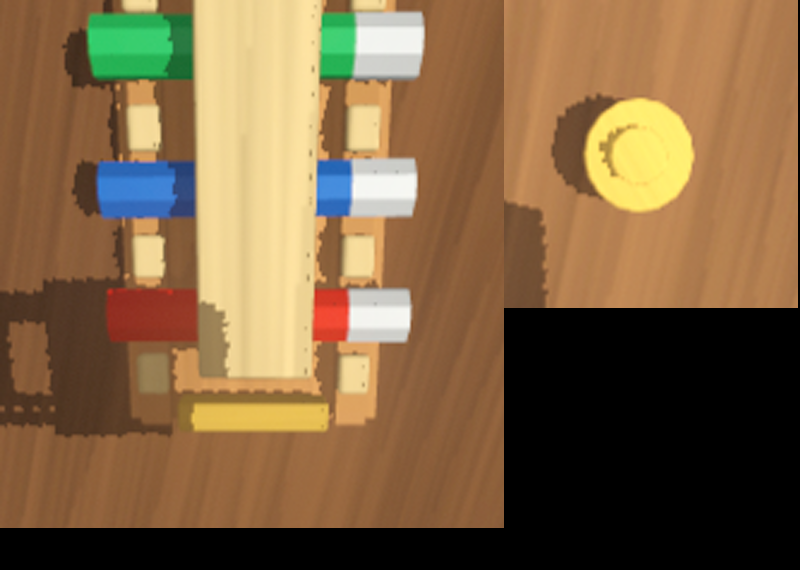

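The left part shows the bar lying across all three tubes with the bands hidden under it, and its near end centred at about (252,377). On the right, the weight's cylinder top is centred at tile (639,155), with the knob at (640,156).

```bash
python3 - <<'E'
from h import *
m=dict(np.load('pics/w6_m.npz'))
f=lambda p,z: ray(m,np.array(p)/2.4+[220,0]-.3,z)[:2]
c=np.array([.5731,-.0061]);t=np.radians(12.95);R=np.array([[np.cos(t),-np.sin(t)],[np.sin(t),np.cos(t)]])
for p in((199,377),(304,377),(313,377),(194,60),(317,60)):print(p,(R.T@(f(p,.07)-c)*1000).round(1))
n=dict(np.load('pics/w7_m.npz'))
g=lambda p,z: ray(n,(np.array(p)-[504,0])/2.8+[275,43]-.32,z)[:2]
print(g((639,155),.036),g((640,156),.046))
E
```

```text
(199, 377) [-22.  -72.2]
(304, 377) [ 20.5 -72.1]
(313, 377) [ 24.2 -72.1]
(194, 60) [-21.7  43.4]
(317, 60) [22.8 43.4]
[ 0.63189239 -0.26552429] [ 0.6323571  -0.26573188]
```

Request:
apply_moves([
  [[4,0,3,0,0,0,0.5],[8,-0.2,7,0,0,0,0.5],[8.4,-0.2,12,0,0,0,0.5],[8.4,-0.2,16,0,0,0,0.5],[8.4,-0.2,19,0,0,0,0.5],[8.4,-0.2,21,0,0,0,0.5],[8.4,-0.2,21.6,0,0,0,0.5],[8.4,-0.2,21.6,0,0,0,0.5],[8.4,-0.2,21.6,0,0,0,-1],[8.4,-0.2,21.6,0,0,0,-1],[8.4,-0.2,21.6,0,0,0,-1],[8.4,-0.2,21.6,0,0,0,-1],[8.4,-0.2,21.6,0,0,0,-1],[8.4,-0.2,20,0,0,0,-1],[8.4,-0.2,15,0,0,0,-1],[8.4,-0.2,9,0,0,0,-1],[8.4,-0.2,9,0,0,0,-1],[8.4,-0.2,9,0,0,0,-1]],
])

```text
time_s: 27.75
position: [0.6307, -0.2648, 0.1431]
tcp_rot: [[-0.225, 0.974, -0.002], [0.974, 0.225, 0.001], [0.002, -0.002, -1.0]]
force: [-1.5, 0.6, -4.2]
opening: 0.44
grasp_force: 30.0
```

Request:
apply_moves([
  [[4,0,0,0,0,0,-1],[9,0,0,0,0,0,-1],[14,0,0,0,0,0,-1],[19,0.1,0,0,0,0,-1],[23,0.1,0,0,0,0,-1],[26,0.2,0,0,0,0,-1],[26.7,0.2,0,0,0,0,-1],[26.7,0.2,2,0,0,0,-1],[26.7,0.2,2,0,0,0,-1],[26.7,0.2,2,0,0,0,-1]],
])

```text
time_s: 29.0
position: [0.5736, -0.0056, 0.1231]
tcp_rot: [[-0.224, 0.975, -0.001], [0.975, 0.224, 0.0], [0.0, -0.001, -1.0]]
force: [0.0, -0.6, -3.7]
opening: 0.439
grasp_force: 30.0
```

```bash
python3 - <<'E'
from h import *
s=bot.read_state();print(s['position'],s['tcp_rot'].round(3),s['opening'],s['moment'])
snap('side','s8');snap('scene','c8')
pos=np.array(s['position'])
out=[]
for n,f,c in(('side','s8',(295,130,395,270)),('scene','c8',(250,140,350,250))):
    m=bot.camera_model(n)
    for dz in(-.018-.018,-.0,):  # weight underside, cylinder ~top
        u=m['intrinsics']@(m['R']@(pos+[0,0,dz])+m['t']);u=u[:2]/u[2];print(n,dz,(u-np.array(c[:2])+.5)*4)
    out.append(cv2.resize(np.load(f'pics/{f}.npy')[c[1]:c[3],c[0]:c[2]],None,fx=4,fy=4,interpolation=cv2.INTER_CUBIC))
h=max(o.shape[0] for o in out);cv2.imwrite('pics/t8.png',np.hstack([cv2.copyMakeBorder(o,0,h-o.shape[0],0,0,cv2.BORDER_CONSTANT) for o in out]))
E
```

```text
[ 0.57362517 -0.00556749  0.12308414] [[-0.224  0.975 -0.001]
 [ 0.975  0.224  0.   ]
 [ 0.    -0.001 -1.   ]] 0.4385482559167098 [-0.01739293 -0.03132508 -0.03795354]
side -0.036 [235.1534831  297.15703941]
side -0.0 [237.71976453 257.31575171]
scene -0.036 [201.45743517 243.49093627]
scene -0.0 [199.81926824 197.35387987]
```

View pics/t8.png

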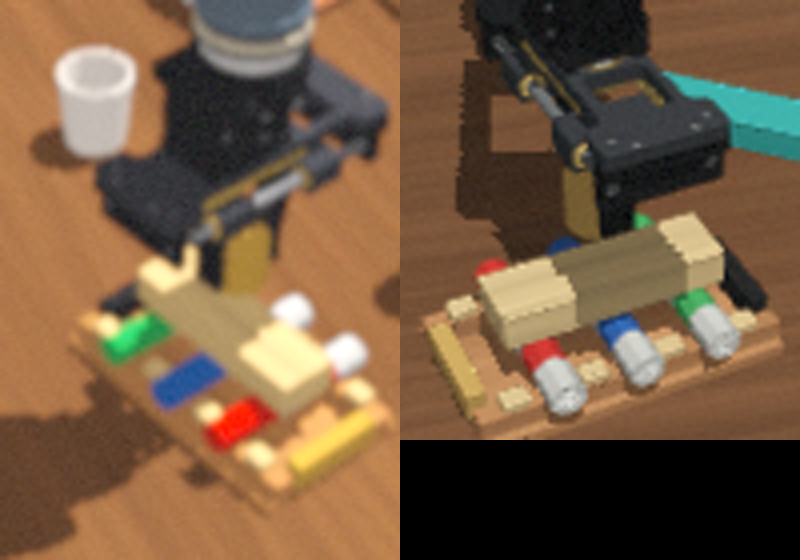

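Both views show the weight hanging upright above the bar's middle. Its visible edges are at about x=165 on the left in the scene tile and x=272 on the right in the side tile. I'll compare those with the projected outline.

```bash
python3 - <<'E'
from h import *
pos=np.array([.5736,-.0056,.123])
a=np.radians(np.arange(0,360,3));ring=np.c_[.02*np.cos(a),.02*np.sin(a),0*a]
for n,c,im in(('side',(295,130),'s8'),('scene',(250,140),'c8')):
    m=bot.camera_model(n)
    for z in(-.036,0):
        X=(pos+[0,0,z]+ring)@m['R'].T+m['t'];u=X@m['intrinsics'].T;u=u[:,:2]/u[:,2:]
        print(n,z,'u',u[:,0].min().round(1),u[:,0].max().round(1),'v',u[:,1].min().round(1),u[:,1].max().round(1))
    I=np.load(f'pics/{im}.npy')
    h=cv2.cvtColor(I,cv2.COLOR_BGR2HSV)
    k=(h[...,0]>17)&(h[...,0]<30)&(h[...,1]>150)
    r=(range(188,206) if n=='side' else range(180,202))
    for v in r:
        xs=np.where(k[v,295:395] if n=='side' else k[v,250:350])[0]
        print(v,(xs+c[0]).tolist()[:25]) if v%2==0 else 0
E
```

```text
side -0.036 u 345.9 360.7 v 198.8 209.0
side 0 u 346.4 361.5 v 188.9 199.0
188 [355, 356, 357, 358, 359, 360, 361]
190 [353, 354, 355, 356, 357, 358, 359, 360, 361]
192 [352, 353, 354, 355, 356, 357, 358, 359, 360, 361]
194 [352, 353, 354, 355, 356, 357, 358, 359, 360, 361]
196 [351, 352, 353, 354, 355, 356, 357, 358, 359, 360, 361]
198 [351, 352, 353, 354, 355, 356, 357, 358, 359, 360, 361]
200 [351, 352, 353, 354, 355, 356, 357, 358, 359, 360]
202 [351, 352, 353, 354, 355, 356, 357, 358]
204 []
scene -0.036 u 291.8 307.9 v 195.4 205.6
scene 0 u 291.1 307.7 v 183.9 194.0
180 []
182 []
184 [293]
186 []
188 []
190 []
192 []
194 [292, 293, 296]
196 []
198 [297]
200 []
```

The weight sits centred in the grip, within about 1 mm of the projection. I'll set it down.

Request:
apply_moves([
  [[0,0,1.5,0,0,0,-1],[0,0,2.6,0,0,0,-1],[0,0,3.2,0,0,0,-1],[0,0,3.5,0,0,0,-1],[0,0,3.5,0,0,0,-1],[0,0,3.5,0,0,0,-1],[0,0,3.5,0,0,0,-0.05],[0,0,3.5,0,0,0,0.5],[0,0,3.5,0,0,0,0.5],[0,0,3.5,0,0,0,0.5],[0,0,2,0,0,0,0.5],[0,0,-2,0,0,0,0.5],[0,0,-7,0,0,0,0.5],[-5,0,-11,0,0,0,0.5],[-10,0,-11,0,0,0,0.5],[-10,0,-11,0,0,0,0.5],[-10,0,-11,0,0,0,0.5]],
])

```text
time_s: 31.22
position: [0.5955, -0.102, 0.2338]
tcp_rot: [[-0.224, 0.975, -0.001], [0.975, 0.224, 0.001], [0.001, -0.001, -1.0]]
force: [0.6, 1.0, 0.4]
opening: 0.753
grasp_force: 0.0
```

```bash
python3 - <<'E'
from h import *
s=bot.read_state();print(s['time_s'],s['position'],s['force'])
m,a=snap('wrist','w9');snap('side','s9')
c=(R0:=None)
A=cv2.resize(a[0:220,200:440],None,fx=2,fy=2,interpolation=cv2.INTER_CUBIC)
B=cv2.resize(np.load('pics/s9.npy')[130:270,290:390],None,fx=3.1,fy=3.1,interpolation=cv2.INTER_CUBIC)
h=440;B=B[:h];B=cv2.copyMakeBorder(B,0,h-B.shape[0],0,0,cv2.BORDER_CONSTANT)
cv2.imwrite('pics/t9.png',np.hstack([A,B]))
E
```

```text
31.225 [ 0.59554142 -0.10199109  0.23376145] [0.64956234 1.04235479 0.39518366]
```

View pics/t9.png

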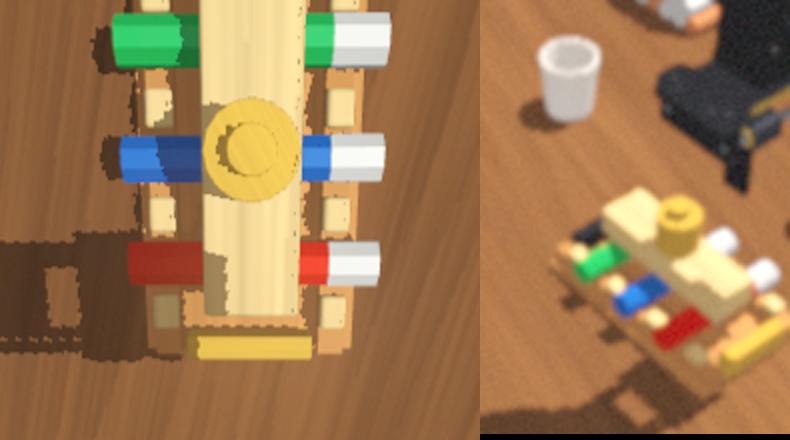

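The weight stands upright on the middle of the bar, at (252,149) on the left and (680,222) on the right. The bar lies across all three tubes, the gripper is clear, and the cup hasn't moved.

```bash
python3 -c "
from rig import bot
print(bot.hand_in())"
```

```text
the job is handed in; nothing more can be done
None
```

The job is done and handed in after about 31 s of robot time: red, blue and green tubes racked in their places, press bar across their bands, brass weight upright on the bar's middle, cup and jar not touched.

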